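# Gauge the capped boss

## Robot

A 6-joint arm with a two-finger parallel gripper is mounted at the origin on the work surface. World frame = base frame: x ahead of the robot, y to its left, z up, the work surface at z = 0. Lengths are in mm, angles in rad, forces in N, time in s.
With the tool pointing down it reaches from about 350 to 975 mm from the base axis. Payload 7.1 kg.
Tool frame: the origin (TCP) lies on the centre line of the jaws, within the pads' length; the fingertips stand 14 mm ahead of it and the grasp point (between the pads) lies 5 mm behind it; x points along the fingers, z is the direction in which the jaws open and shut, and the axes are right-handed (so a half turn about x gives the same grasp; the last joint's range is limited). The gripper opens to 88 mm and grips with 3 to 60 N. Pads are 20 mm wide; open, the fingers measure 115 mm over their backs; the gripper's body (75 mm by 178 mm) begins 61 mm behind the grasp point.
Start: joints at [-1.171, 0.423, 1.63, -0, 1.089, -0.019], TCP at [254.18, -570.962, 236.675] pointing down, gripper open.
Joint ranges: [-3, 3], [-0.9, 2.11], [0.09, 2.58], [-1.31, 4.45], [0.11, 2.69], [-2.54, 2.54]. Speed limits (rad/s): [2.39, 2.39, 3.01, 3.14, 3.14, 3.14].

## Interface

Orientations are given as a rotation vector (axis times angle).
In Python, from workcell import ctrl gives the robot as it stands.
- The arm moves only by the tool servo_tool, never from a script. Its argument "plan" is a list that holds one entry, the list of rows, each a list of 7 numbers: the shift along the tool's x, y, z in cm, then the turn, a rotation vector about the tool's x, y, z in rad, then the finger opening in cm, from 0 to 8.78. A call has 1 to 8 rows; each row is the pose to reach, as a shift and turn from the pose commanded when the call began, along the tool's axes at that moment; what a row does not reach only later rows make up. A row lasts 1/12 s, in which the tool goes at most 41.7 mm and 7.16 degrees, less where a joint would pass 70% of its speed; a pose out of reach is approached as far as the arm can. A call with a gripper value outside its range is refused whole. The fingers move at their own pace and stop on an object; the grip force is fixed at half the most. Time passes only in rows, so rows that repeat a pose let the fingers close. It gives the time, the measured TCP pose, the force and the opening at its end, in the units of the state.
- ctrl.get_obs(): the state, without advancing time (a new reading comes with each control period).
- ctrl.get_image(name): name is "side" or "top"; returns the picture (420x560x3 uint8, red, green, blue); there is no depth.
- ctrl.calibration(name): a dict with "K" (3x3 intrinsics, pixels), "dist" ([k1, k2, p1, p2, k3] as OpenCV has them; the pictures are not rectified), "view" (4x4, takes a point from world to camera coordinates). Camera axes: x right, y up, looking along -z (the intrinsics and any distortion apply to the point x, -y, -z); pixel columns grow to the right and rows downward; lengths in mm; the calibration is good to about 2 mm. A picture is of the moment at which its call begins. calibration takes no time and is no camera call.
- ctrl.close_job(): hands the job in, once; it reports no verdict.
The state is a dict: "t": time; "qpos": joint angles; "qvel": joint speeds; "joint_torque": joint torques, N m; "ee_pos": TCP position; "orientation": TCP orientation; "ft_force": force on the tool from outside, world axes, zero at the start; "moment": the same for the moment, N m; "width": finger opening in mm.
Only numpy, scipy, OpenCV 4.12 (cv2) and the standard library are available. Lean on these libraries where they do the work, as an engineer would, in place of code of your own. Each camera call takes 0.05 s, during which the arm holds its last target.

## Task

Take the dust cap off the brass boss in the pin fixture and leave it in the steel parts tray. Then take the pen gauge from its stand and, holding it square to the boss's sloping face, press its tip lightly inside the marked ring until the sprung tip is about half pushed in; finish while holding it there in the gripper. Leave the other things on the bench where they are.

Things in the scene. Friction and masses are not known exactly. Their poses are not given: they have to be found in the camera images.
- fixture: black pin fixture, base plate 150 x 120 mm (its x, y), fixed to the bench, jaws with steel pins up to 90 mm high, a small black clamp lever on its +y side (to 85 mm out and 82 mm high). It grips the brass valve body. Origin at the centre of its underside, z up
- valve: a brass valve, a bar 34 mm thick (40 mm at its end collars), 124 mm long along its y, rigidly held in the fixture with its middle 82 mm above the bench. A round boss 36 mm in diameter stands on it along its z axis, which leans 0.35 rad (20 deg) from vertical towards the fixture's -x side. Origin at the middle of the bar; the boss's flat end face lies 50 mm from it along z
- spot (a point): the marked spot: the middle of a thin dark ring (12 mm inside diameter, with a dot) on the end face of the boss, 6 mm down-slope (valve -x) of the face's centre. Its axes are those of the valve: z is the outward normal of the face. At the start the cap hides it
- cap: grey plastic dust cap, loose (about 50 g), sitting over the boss like a lid with 2 mm play: 48 mm across, skirt 14 mm deep, top 4 mm thick, and on the top a flat upright pull tab 34 mm long (cap x), 14 mm thick (cap y), 26 mm tall. Origin at the middle of the inside of its top (which rests on the boss face); z out along the tab, so the tab runs from z = 4 to 30 mm and the skirt's rim is at z = -14 mm
- tray: open steel parts tray 160 x 130 x 30 mm (x, y, z), walls and floor 4 mm thick, fixed, empty. Origin at the centre of its underside
- stand: aluminium block 70 x 70 x 62 mm, fixed, with a vertical hole 19 mm wide and 56 mm deep in its top, in which the gauge stands. Origin at the centre of its underside
- gauge: pen-shaped probe gauge (about 120 g), loose, standing upright in the stand with its collar on the stand's top. Along its z from the origin at the nose end: round steel nose 14 mm thick from 0 to 34 mm, collar 32 mm across from 34 to 40 mm, square black body 20 x 20 mm (sides along its x and y) from 40 to 115 mm, the place to grip it. The sprung steel tip sticks out 14 mm below the nose (to z = -14 mm)
- gauge_tip (a point): the rounded end (radius 3 mm) of the gauge's sprung tip, on the gauge's axis, 14 mm below the gauge's origin when not pressed. Its axes are the gauge's
- plunger (a joint): how far the gauge's tip is pushed in, m: 0 free, 0.012 fully in (hard stop). The spring needs 1.2 N to start, 3 N at 6 mm, 4.8 N at 12 mm
- tee: bystander: brass pipe tee lying flat, run 60 mm, 28 mm thick, origin at its underside
- coupling: bystander: brass ring-shaped coupling, 38 mm across, 30 mm high, origin at its underside
- plug: bystander: brass threaded plug standing on its 34 mm head, 26 mm high, origin at its underside
- flange: bystander: flat steel ring, 52 mm across, 12 mm high, origin at its underside
- driver: bystander: black-handled screwdriver lying beyond the fixture, about 20 cm long
- meter: bystander: flat black box 75 x 120 x 22 mm, origin at its underside
- oiler: bystander: white bottle 44 mm across, 100 mm high, origin at its underside

How it is judged:
By the outcome, as a careful person would: the job done as asked, in the order asked, and still so for the second after the job is handed in, while the arm keeps its last pose, push and grip.
It also fails if it takes over 56 s, if anything falls off the work surface, if the arm or the gripper's body presses on something with over 40 N, if the wrist force passes 120 N, or if a joint passes its speed limit or range.

## Working session

There is one attempt and no reset: what is moved stays moved. The work goes in short steps, Python scripts to look and compute and a tool call to move; the robot and the scene stay as the last step left them, time stands still between calls to the robot, and variables do not carry over. Pictures are saved under pics/ and viewed, and the job is handed in when it is done.

Besides the shell and the picture viewer there is one more tool, called after ">>>" as name(argument=value, ...), one argument or row to a line, values as JSON. servo_tool: Moves the arm, as the interface text tells. Its arguments: {"type":"object","properties":{"plan":{"type":"array","items":{"type":"array","items":{"type":"array","items":{"type":"number"}}}}},"required":["plan"]}

```bash
ls; mkdir -p pics
python3 - <<'E'
from workcell import ctrl
import cv2,numpy as np
for n in("side","top"):
    im=ctrl.get_image(n); cv2.imwrite(f"pics/{n}0.png",im[:,:,::-1])
    c=ctrl.calibration(n); print(n,c)
o=ctrl.get_obs(); print(o)
E
```

```text
pics
side {'K': array([[473.67209828,   0.        , 276.15224842],
       [  0.        , 473.67209828, 208.13750412],
       [  0.        ,   0.        ,   1.        ]]), 'dist': array([-0.13672219,  0.        ,  0.        ,  0.        ,  0.        ]), 'view': array([[-8.16560164e-01, -5.77223438e-01,  6.52692527e-03,
         4.85519698e+02],
       [ 3.93257658e-01, -5.47967596e-01,  7.38295285e-01,
        -2.98304548e+02],
       [-4.22584799e-01,  6.05429282e-01,  6.74446048e-01,
        -8.03233516e+02],
       [ 0.00000000e+00,  0.00000000e+00,  0.00000000e+00,
         1.00000000e+00]])}
top {'K': array([[510.23631572,   0.        , 274.29545223],
       [  0.        , 510.23631572, 204.77624339],
       [  0.        ,   0.        ,   1.        ]]), 'dist': array([-0.0909176,  0.       ,  0.       ,  0.       ,  0.       ]), 'view': array([[-2.90832796e-02, -9.99508779e-01, -1.16775221e-02,
         2.54841095e+01],
       [ 9.92355276e-01, -3.02729557e-02,  1.19643449e-01,
        -5.85416621e+02],
       [-1.19938191e-01, -8.10862674e-03,  9.92748246e-01,
        -1.31555126e+03],
       [ 0.00000000e+00,  0.00000000e+00,  0.00000000e+00,
         1.00000000e+00]])}
{'t': 0.1, 'qpos': array([-1.17099210e+00,  4.23786317e-01,  1.63059782e+00, -6.04074736e-06,
        1.08862453e+00, -1.90180769e-02]), 'qvel': array([ 0.00149706, -0.00158739, -0.00218237,  0.0001483 ,  0.00097116,
       -0.00118445]), 'joint_torque': array([-1.51903059e-03, -5.45617425e+01, -2.74324948e+01,  6.44802069e-02,
        1.89249107e-02, -3.92297284e-05]), 'ee_pos': array([ 254.00021761, -570.52658856,  235.97194718]), 'orientation': array([ 0.89620173,  1.37991563, -0.894904  ]), 'ft_force': array([ 0.20686948, -0.11067097, -0.00403567]), 'moment': array([ 0.01494117, -0.03675903,  0.05688873]), 'width': 88.01867140892736}
```

View pics/side0.png

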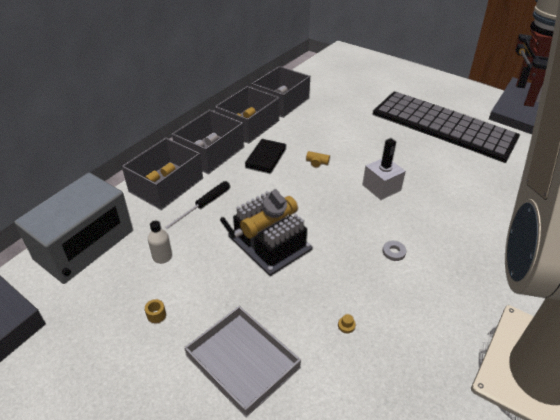

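View pics/top0.png

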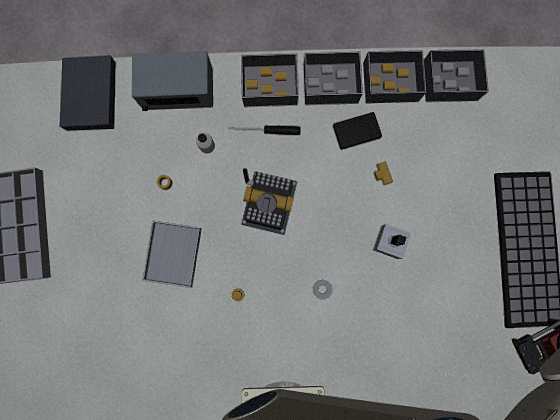

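```bash
cat > h.py <<'E'
import cv2,numpy as np
from scipy.spatial.transform import Rotation as R
from workcell import ctrl
C={n:ctrl.calibration(n) for n in("side","top")}
def ray(n,uv):
    c=C[n]; p=cv2.undistortPoints(np.array([[uv]],float),c["K"],c["dist"])[0,0]
    V=c["view"]; d=V[:3,:3].T@np.array([p[0],-p[1],-1.]); return -V[:3,:3].T@V[:3,3], d/np.linalg.norm(d)
def plane(n,uv,z):
    o,d=ray(n,uv); return o+d*(z-o[2])/d[2]
def tri(us,ut):
    o1,d1=ray("side",us);o2,d2=ray("top",ut)
    A=np.array([d1,-d2]).T; s=np.linalg.lstsq(A,o2-o1,rcond=None)[0]
    a=o1+d1*s[0];b=o2+d2*s[1]; return (a+b)/2,np.linalg.norm(a-b)
def proj(n,P):
    c=C[n];P=np.atleast_2d(P).astype(float);q=P@c["view"][:3,:3].T+c["view"][:3,3]
    q=q*[1,-1,-1]; return cv2.projectPoints(q.reshape(-1,1,3),np.zeros(3),np.zeros(3),c["K"],c["dist"])[0][:,0]
def crop(n,f,x,y,w,h,s,im=None):
    im=cv2.imread(f) if im is None else im
    cv2.imwrite(n,cv2.resize(im[y:y+h,x:x+w],None,fx=s,fy=s,interpolation=cv2.INTER_CUBIC))
def snap(n,f):
    im=ctrl.get_image(n)[:,:,::-1].copy(); cv2.imwrite(f,im); return im
E
python3 - <<'E'
from h import *
a=cv2.imread("pics/top0.png");b=cv2.imread("pics/side0.png")
crop("pics/tf.png","pics/top0.png",225,155,90,90,6)
crop("pics/sf.png","pics/side0.png",210,175,120,100,6)
g=np.hstack([cv2.resize(a[215:265,365:425],None,fx=6,fy=6,interpolation=2),cv2.resize(b[130:205,350:420],None,fx=5,fy=4,interpolation=2)])
cv2.imwrite("pics/g.png",g)
E
```

```text
(no output)
```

View pics/tf.png

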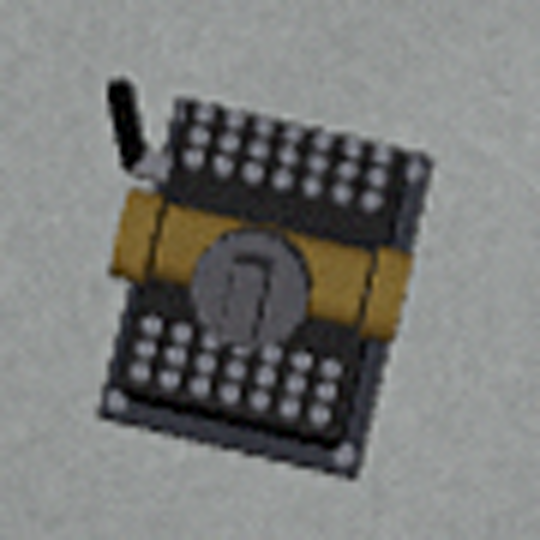

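View pics/sf.png

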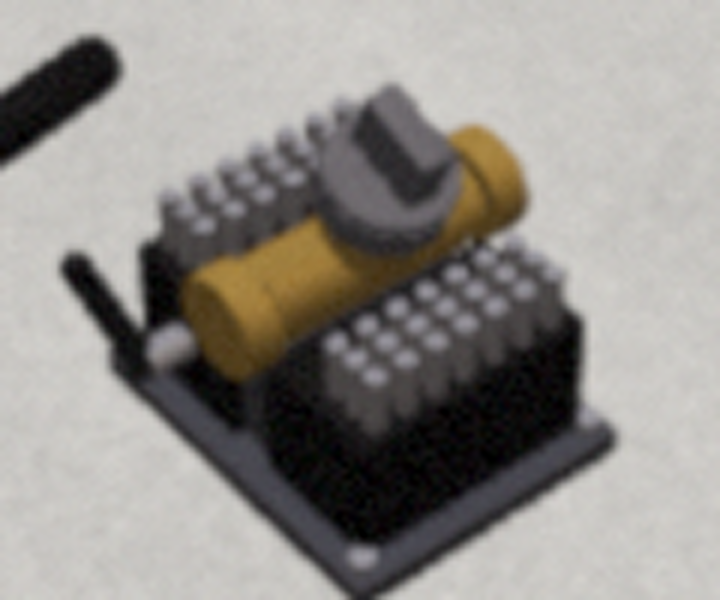

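View pics/g.png

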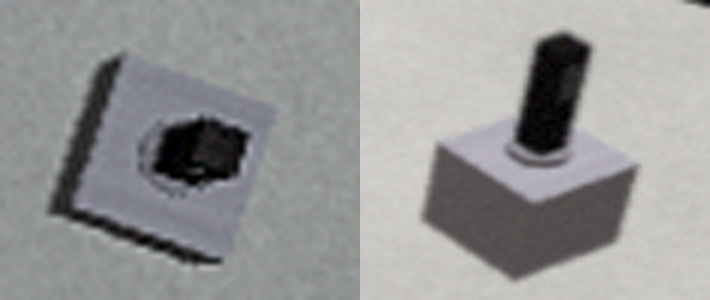

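Run:
```python
from h import *
def enh(n,x,y,w,h,s):
    im=cv2.imread(f"pics/{n}0.png")[y:y+h,x:x+w].astype(float)
    im=np.clip((im-30)*2.2,0,255).astype(np.uint8)
    return cv2.resize(im,None,fx=s,fy=s,interpolation=cv2.INTER_LINEAR)
cv2.imwrite("pics/c1.png",np.hstack([enh("top",252,190,32,28,12),enh("side",258,184,34,36,12)[:336]]))
cv2.imwrite("pics/c2.png",np.hstack([enh("top",370,220,45,42,8),enh("side",362,135,45,42,8)]))
```

```text
(no output)
```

View pics/c1.png

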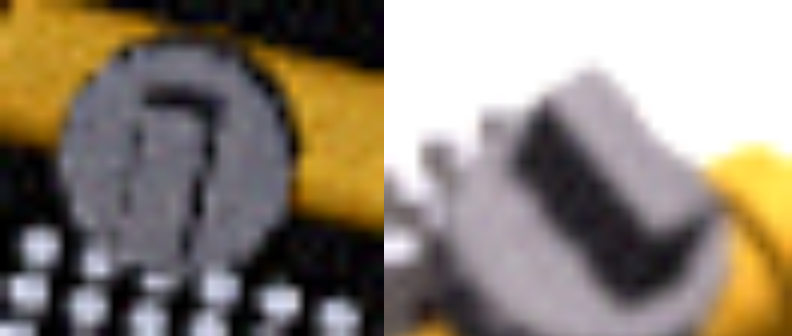

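View pics/c2.png

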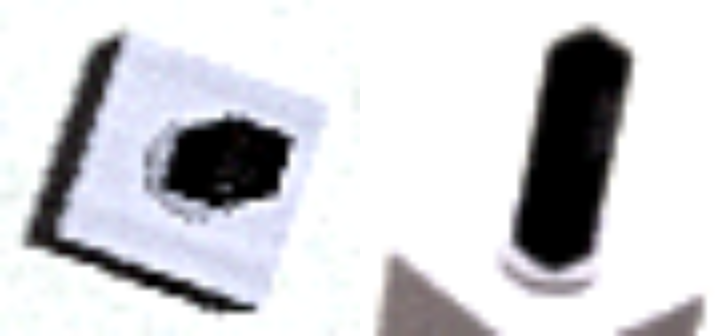

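Run:
```python
from h import *
np.set_printoptions(precision=1,suppress=True)
print("tabtop",tri((277.8,196.3),(265.8,205.2)))
T=lambda x,y:(225+x/6-.4,155+y/6-.4)
pl=np.array([plane("top",T(*p),10) for p in[(180,100),(432,155),(355,478),(103,418)]]);print(pl,pl.mean(0))
for i in range(4):
    d=pl[(i+1)%4]-pl[i];print(np.linalg.norm(d),np.arctan2(d[1],d[0]))
bar=np.array([plane("top",T(*p),82) for p in[(128,190),(413,255),(392,338),(110,272)]]);print("bar",bar.mean(0))
l=(bar[0]+bar[3]-bar[1]-bar[2])/2;print(np.linalg.norm(l),np.arctan2(-l[0],l[1]))
# cap disc from top
print("disc centre", plane("top",(252+178/12,190+155/12),82+54*np.cos(.35)))
yaw=np.arctan2(-l[0],l[1])
for y in(yaw,):
    n=R.from_euler('z',y).apply([-np.sin(.35),0,np.cos(.35)])
    print(n,"pred tabtop",bar.mean(0)+80*n)
# stand
G=lambda x,y:(370+x/8-.4,220+y/8-.4)
st=np.array([plane("top",G(*p),62) for p in[(125,32),(328,102),(262,308),(58,235)]]);print("stand",st,st.mean(0))
for i in range(4):
    d=st[(i+1)%4]-st[i];print(np.linalg.norm(d),np.arctan2(d[1],d[0]))
#gauge top at z=62+75+6=143
for p in [(235,115),(295,140),(280,200)]: print(plane("top",G(*p),143))
# tray rim
a=cv2.imread("pics/top0.png");crop("pics/tr.png","pics/top0.png",135,210,75,85,7)
```

```text
tabtop (array([571.8,  27.8, 151.4]), np.float64(0.6763550037614162))
[[682.4  59.2  10. ]
 [653.6 -54.2  10. ]
 [508.7 -14.8  10. ]
 [538.9  97.2  10. ]] [595.9  21.8  10. ]
116.93341441772439 -1.8198106905399793
150.20848645761876 2.8764206279042885
116.00947295388123 1.30716591127553
148.500820372375 -0.25905204996363523
bar [596.8  23.3  82. ]
124.31914771134706 -0.25942600089251705
disc centre [579.3  25.4 132.7]
[-0.3  0.1  0.9] pred tabtop [570.3  30.3 157.1]
stand [[ 524.9 -277.7   62. ]
 [ 500.1 -342.6   62. ]
 [ 434.5 -317.4   62. ]
 [ 460.1 -252.6   62. ]] [ 479.9 -297.6   62. ]
69.46427615189187 -1.935589805616524
70.23697688073865 2.7744305504020823
69.6676333186772 1.1946297924894465
69.44542342544763 -0.3700525457501801
[ 492.4 -293.   143. ]
[ 484.2 -310.9  143. ]
[ 466.2 -305.3  143. ]
```

View pics/tr.png

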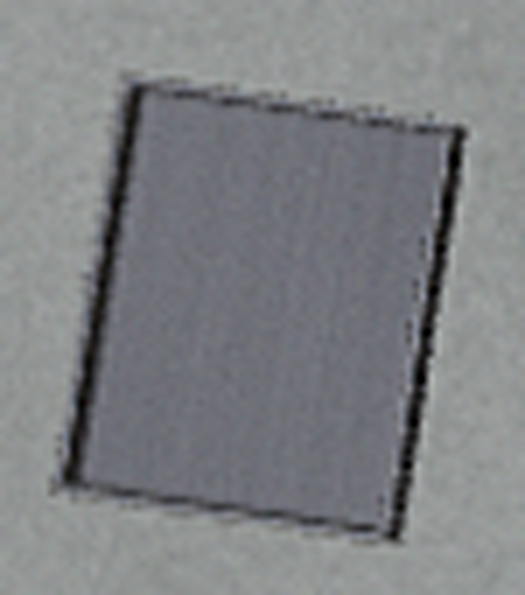

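```bash
cat >> h.py <<'E'
np.set_printoptions(precision=3,suppress=True)
VO=np.array([596.3,22.5,82.]);VY=-.259
RV=R.from_euler('z',VY)*R.from_euler('y',-.35)   # valve axes in world
N=RV.apply([0,0,1])
def toolR(down,zdir):  # tool x=down, z ~ zdir
    x=np.array(down)/np.linalg.norm(down); z=np.array(zdir)-x*np.dot(x,zdir); z/=np.linalg.norm(z)
    return R.from_matrix(np.array([x,np.cross(z,x),z]).T)
def go(p,r):
    o=ctrl.get_obs(); r0=R.from_rotvec(o["orientation"])
    d=r0.inv().apply(np.array(p)-o["ee_pos"])/10; w=(r0.inv()*r).as_rotvec()
    print("t %.2f"%o["t"],"pos",o["ee_pos"],"F",o["ft_force"],"w %.1f"%o["width"])
    print("shift cm",d,"turn",w,"|d|cm %.1f deg %.1f"%(np.linalg.norm(d),np.degrees(np.linalg.norm(w))))
E
python3 - <<'E'
from h import *
o=ctrl.get_obs();print(R.from_rotvec(o["orientation"]).as_matrix())
for s in(1,-1):
    r=toolR(-N,RV.apply([0,s,0])); go(VO+N*130,r)
T=lambda x,y:(135+x/7-.4,210+y/7-.4)
t=np.array([plane("top",T(*p),30) for p in[(130,80),(465,125),(398,540),(58,485)]]);print(t,t.mean(0))
E
```

```text
[[-0.001  0.914  0.407]
 [ 0.001  0.407 -0.914]
 [-1.     0.    -0.001]]
t 0.10 pos [ 254.    -570.527  235.972] F [ 0.207 -0.111 -0.004] w 88.0
shift cm [  3.247  51.917 -43.047] turn [-2.432 -0.431 -0.153] |d|cm 67.5 deg 141.8
t 0.10 pos [ 254.    -570.527  235.972] F [ 0.207 -0.111 -0.004] w 88.0
shift cm [  3.247  51.917 -43.047] turn [ 0.671 -0.12   0.337] |d|cm 67.5 deg 43.5
[[552.738 332.53   30.   ]
 [531.887 204.193  30.   ]
 [376.582 231.723  30.   ]
 [400.079 360.736  30.   ]] [465.321 282.295  30.   ]
```

>>> servo_tool(
  plan=[
    [[3.2,51.9,-43.0,0.67,-0.12,0.337,5],[3.2,51.9,-43.0,0.67,-0.12,0.337,5],[3.2,51.9,-43.0,0.67,-0.12,0.337,5],[3.2,51.9,-43.0,0.67,-0.12,0.337,5],[3.2,51.9,-43.0,0.67,-0.12,0.337,5],[3.2,51.9,-43.0,0.67,-0.12,0.337,5],[3.2,51.9,-43.0,0.67,-0.12,0.337,5],[3.2,51.9,-43.0,0.67,-0.12,0.337,5]],
  ],
)

```text
t: 0.77
ee_pos: [401.3, -270.5, 220.4]
orientation: [1.503, 0.781, -1.143]
ft_force: [1.7, -0.0, 0.3]
width: 50.2
```

```bash
cat > g1.py <<'E'
from h import *
import sys
r=toolR(-N,RV.apply([0,-1,0])); go(VO+N*float(sys.argv[1]),r); print(ctrl.get_obs()["qpos"])
E
python3 g1.py 130
```

```text
t 0.77 pos [ 401.259 -270.46   220.407] F [ 1.729 -0.032  0.288] w 50.2
shift cm [  3.869   5.856 -33.328] turn [-0.002  0.001 -0.001] |d|cm 34.1 deg 0.1
[-0.709  0.124  2.151  0.281  0.565  0.908]
```

>>> servo_tool(
  plan=[
    [[3.8,5.8,-33.3,0,0,0,5],[3.8,5.8,-33.3,0,0,0,5],[3.8,5.8,-33.3,0,0,0,5],[3.8,5.8,-33.3,0,0,0,5],[3.8,5.8,-33.3,0,0,0,5],[3.8,5.8,-33.3,0,0,0,5],[3.8,5.8,-33.3,0,0,0,5],[3.8,5.8,-33.3,0,0,0,5]],
  ],
)

```text
t: 1.43
ee_pos: [549.8, 28.2, 204.9]
orientation: [1.5, 0.782, -1.141]
ft_force: [1.5, -0.9, 0.9]
width: 50.2
```

```bash
python3 g1.py 130; python3 g1.py 90
```

```text
t 1.43 pos [549.767  28.192 204.871] F [ 1.486 -0.866  0.88 ] w 50.2
shift cm [ 0.134  0.15  -0.641] turn [ 0.001  0.001 -0.001] |d|cm 0.7 deg 0.1
[ 0.094  0.249  2.035 -0.235  0.54   2.105]
t 1.43 pos [549.767  28.192 204.871] F [ 1.486 -0.866  0.88 ] w 50.2
shift cm [ 4.134  0.145 -0.645] turn [ 0.001  0.001 -0.001] |d|cm 4.2 deg 0.1
[ 0.094  0.249  2.035 -0.235  0.54   2.105]
```

>>> servo_tool(
  plan=[
    [[3.6,0,-0.2,0,0,0,5],[3.6,0,-0.2,0,0,0,5],[3.6,0,-0.2,0,0,0,5],[3.6,0,-0.2,0,0,0,5]],
  ],
)

```text
t: 1.77
ee_pos: [561.1, 24.1, 171.2]
orientation: [1.5, 0.783, -1.143]
ft_force: [0.5, -0.5, -0.3]
width: 50.1
```

```bash
python3 g1.py 72
python3 - <<'E'
from h import *
for n in("side","top"): snap(n,f"pics/{n}1.png")
o=ctrl.get_obs();P=o["ee_pos"];r=R.from_rotvec(o["orientation"])
print(proj("side",[P,P+14*r.apply([1,0,0])]),proj("top",[P,P+14*r.apply([1,0,0])]))
a=cv2.imread("pics/side1.png")[140:240,220:330];b=cv2.imread("pics/top1.png")[150:240,220:320]
cv2.imwrite("pics/s1.png",np.hstack([cv2.resize(x,(400,400),interpolation=2) for x in(a,b)]))
E
```

```text
t 1.77 pos [561.102  24.114 171.233] F [ 0.459 -0.539 -0.327] w 50.1
shift cm [ 2.362  0.176 -0.749] turn [0.    0.002 0.   ] |d|cm 2.5 deg 0.1
[ 0.083  0.321  2.035 -0.261  0.469  2.127]
[[283.585 188.847]
 [281.861 192.778]] [[267.344 208.153]
 [267.949 206.825]]
```

View pics/s1.png

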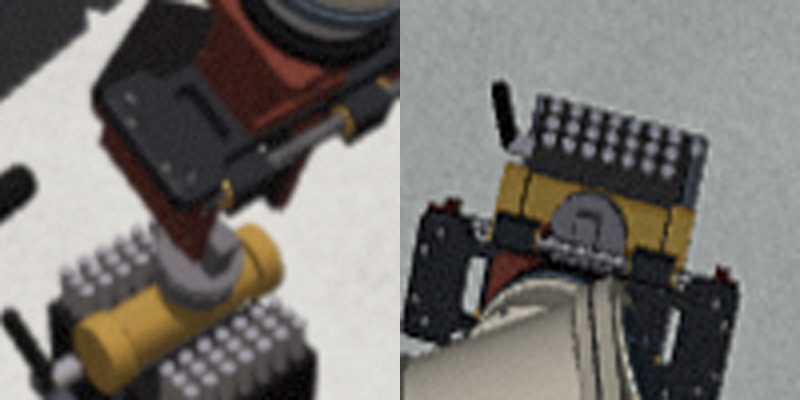

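>>> servo_tool(
  plan=[
    [[0.5,0.2,-0.7,0,0,0,5],[1.4,0.2,-0.7,0,0,0,5],[2.3,0.2,-0.7,0,0,0,5],[2.3,0.2,-0.7,0,0,0,5],[2.3,0.2,-0.7,0,0,0,5]],
  ],
)

```text
t: 2.28
ee_pos: [572.7, 28.6, 149.4]
orientation: [1.5, 0.783, -1.143]
ft_force: [0.4, -0.6, -0.5]
width: 50.1
```

```bash
python3 g1.py 72
python3 - <<'E'
from h import *
snap("side",f"pics/side2.png");snap("top",f"pics/top2.png")
a=cv2.imread("pics/side2.png")[140:240,220:330];b=cv2.imread("pics/top2.png")[150:240,220:320]
cv2.imwrite("pics/s2.png",np.hstack([cv2.resize(x,(400,400),interpolation=2) for x in(a,b)]))
E
```

```text
t 2.28 pos [572.711  28.57  149.447] F [ 0.438 -0.572 -0.537] w 50.1
shift cm [-0.029 -0.025 -0.017] turn [0.001 0.002 0.001] |d|cm 0.0 deg 0.1
[ 0.09   0.375  2.022 -0.288  0.431  2.163]
```

View pics/s2.png

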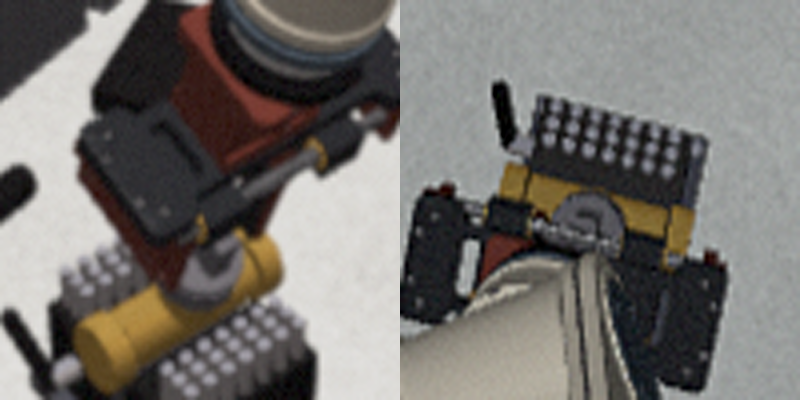

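>>> servo_tool(
  plan=[
    [[0,0,0,0,0,0,0.8],[0,0,0,0,0,0,0.8],[0,0,0,0,0,0,0.8],[0,0,0,0,0,0,0.8],[0,0,0,0,0,0,0.8],[0,0,0,0,0,0,0.8],[0,0,0,0,0,0,0.8],[0,0,0,0,0,0,0.8]],
  ],
)

```text
t: 3.05
ee_pos: [573.1, 28.9, 150.4]
orientation: [1.5, 0.782, -1.141]
ft_force: [-1.1, 0.7, 1.1]
width: 14.1
```

```bash
python3 g1.py 72
```

```text
t 3.05 pos [573.142  28.918 150.415] F [-1.143  0.726  1.139] w 14.1
shift cm [ 0.051 -0.089  0.027] turn [ 0.001  0.001 -0.001] |d|cm 0.1 deg 0.1
[ 0.091  0.374  2.021 -0.288  0.431  2.163]
```

Gripped at 14.1 mm. Lift along the boss axis.

>>> servo_tool(
  plan=[
    [[-0.7,0,0,0,0,0,0.8],[-1.5,0,0,0,0,0,0.8],[-3,0,0,0,0,0,0.8],[-5,0,0,0,0,0,0.8],[-7,0,0,0,0,0,0.8],[-7,0,0,0,0,0,0.8]],
  ],
)

```text
t: 3.55
ee_pos: [550.6, 35.6, 219.9]
orientation: [1.503, 0.78, -1.137]
ft_force: [0.7, -0.4, -0.9]
width: 14.0
```

Run:
```python
from h import *
snap("side",f"pics/side3.png");snap("top",f"pics/top3.png")
a=cv2.imread("pics/side3.png")[140:240,220:330];b=cv2.imread("pics/top3.png")[150:240,220:320]
cv2.imwrite("pics/s3.png",np.hstack([cv2.resize(x,(400,400),interpolation=2) for x in(a,b)]))
r=toolR([0,0,-1],R.from_euler('z',-66,degrees=True).apply([1,0,0]))
go([465.3,282.3,140],r)
r=toolR([0,0,-1],R.from_euler('z',np.pi-.18).apply([1,0,0]));print(np.degrees((r).as_rotvec()))
```

```text
t 3.65 pos [550.176  35.306 217.22 ] F [-0.487 -0.074 -0.198] w 13.6
shift cm [  2.219 -16.287 -21.715] turn [-0.67   0.12  -0.339] |d|cm 27.2 deg 43.6
[-121.878   10.999  121.878]
```

View pics/s3.png

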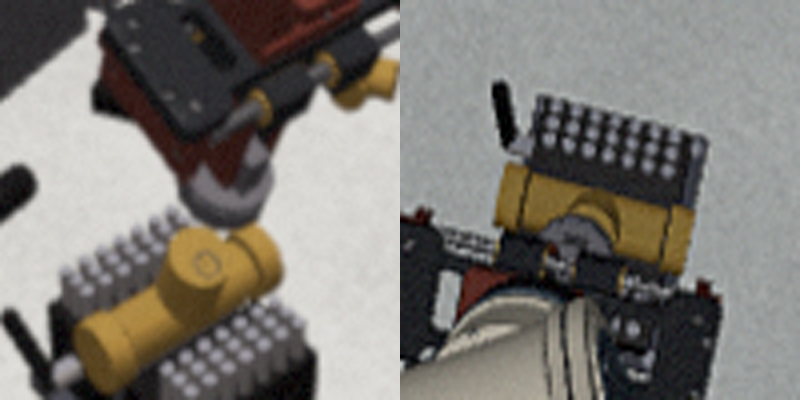

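>>> servo_tool(
  plan=[
    [[2.2,-16.3,-21.7,-0.67,0.12,-0.34,0.8],[2.2,-16.3,-21.7,-0.67,0.12,-0.34,0.8],[2.2,-16.3,-21.7,-0.67,0.12,-0.34,0.8],[2.2,-16.3,-21.7,-0.67,0.12,-0.34,0.8],[2.2,-16.3,-21.7,-0.67,0.12,-0.34,0.8],[2.2,-16.3,-21.7,-0.67,0.12,-0.34,0.8],[2.2,-16.3,-21.7,-0.67,0.12,-0.34,0.8],[2.2,-16.3,-21.7,-0.67,0.12,-0.34,0.8]],
  ],
)

```text
t: 4.32
ee_pos: [463.1, 284.8, 136.4]
orientation: [0.889, 1.385, -0.897]
ft_force: [-0.3, -0.2, -0.6]
width: 13.7
```

Run:
```python
from h import *
r=toolR([0,0,-1],R.from_euler('z',-66,degrees=True).apply([1,0,0]))
go([465.3,282.3,41],r)
print(ctrl.get_obs()["qpos"])
a=snap("side",f"pics/side4.png")
cv2.imwrite("pics/s4.png",a[200:420,120:380])
```

```text
t 4.32 pos [463.082 284.842 136.409] F [-0.285 -0.15  -0.584] w 13.7
shift cm [9.54  0.158 0.335] turn [ 0.004 -0.001  0.006] |d|cm 9.5 deg 0.4
[0.529 0.448 1.874 0.003 0.825 1.675]
```

View pics/s4.png

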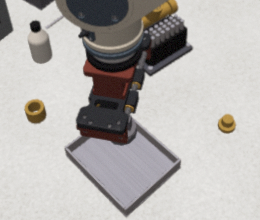

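>>> servo_tool(
  plan=[
    [[2.5,0.1,0.2,0,0,0,0.8],[5,0.1,0.3,0,0,0,0.8],[7,0.1,0.3,0,0,0,0.8],[8,0.1,0.3,0,0,0,0.8],[8.6,0.1,0.3,0,0,0,0.8],[9.0,0.1,0.3,0,0,0,0.8],[9.2,0.1,0.3,0,0,0,0.8]],
  ],
)

```text
t: 4.95
ee_pos: [467.0, 279.3, 47.2]
orientation: [0.895, 1.381, -0.897]
ft_force: [0.6, -0.7, -0.9]
width: 13.7
```

Run:
```python
from h import *
r=toolR([0,0,-1],R.from_euler('z',-66,degrees=True).apply([1,0,0]))
go([465.3,282.3,40],r)
```

```text
t 4.95 pos [466.982 279.339  47.219] F [ 0.642 -0.656 -0.868] w 13.7
shift cm [ 0.722 -0.032 -0.338] turn [-0.001 -0.001  0.002] |d|cm 0.8 deg 0.2
```

>>> servo_tool(
  plan=[
    [[0.2,0,0,0,0,0,0.8],[0.4,0,0,0,0,0,0.8],[0.5,0,0,0,0,0,0.8],[0.5,0,0,0,0,0,0.8]],
  ],
)

```text
t: 5.28
ee_pos: [466.7, 279.8, 42.4]
orientation: [0.895, 1.381, -0.897]
ft_force: [0.3, -0.1, -0.5]
width: 13.7
```

Run:
```python
from h import *
o=ctrl.get_obs();print(o["ee_pos"],o["ft_force"],o["width"])
b=snap("top",f"pics/top5.png");a=snap("side",f"pics/side5.png")
cv2.imwrite("pics/s5.png",np.hstack([cv2.resize(x,(400,400),interpolation=2) for x in(a[290:410,170:310],b[200:310,120:240])]))
```

```text
[466.67  279.806  42.387] [ 0.32  -0.109 -0.476] 13.704949456434813
```

View pics/s5.png

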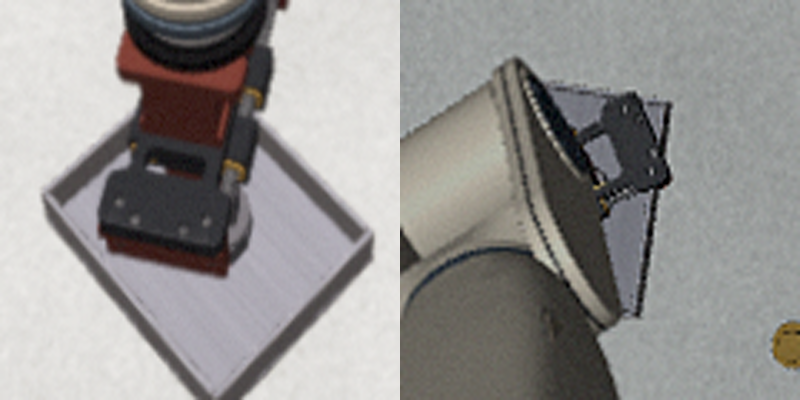

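>>> servo_tool(
  plan=[
    [[0.15,0,0,0,0,0,0.8],[0.25,0,0,0,0,0,0.8],[0.25,0,0,0,0,0,0.8]],
  ],
)

```text
t: 5.63
ee_pos: [466.8, 279.9, 40.9]
orientation: [0.895, 1.381, -0.897]
ft_force: [-4.0, -0.9, 14.9]
width: 13.5
```

Contact with the tray floor; release and retreat.

>>> servo_tool(
  plan=[
    [[0.1,0,0,0,0,0,4],[0.1,0,0,0,0,0,4],[0.1,0,0,0,0,0,4],[0.1,0,0,0,0,0,4],[-2,0,0,0,0,0,4],[-6,0,0,0,0,0,4],[-10,0,0,0,0,0,4],[-14,0,0,0,0,0,5]],
  ],
)

```text
t: 6.3
ee_pos: [466.3, 279.3, 180.5]
orientation: [0.893, 1.382, -0.899]
ft_force: [0.4, 0.9, -0.1]
width: 43.8
```

Run:
```python
from h import *
G=[479.7,-298.2]
for k in range(4):
    a=-.37+k*np.pi/2
    r=toolR([0,0,-1],[np.cos(a),np.sin(a),0]); print(k);go(G+[220],r)
print(ctrl.get_obs()["qpos"])
```

```text
0
t 6.30 pos [466.298 279.325 180.542] F [ 0.386  0.85  -0.114] w 43.8
shift cm [ -3.885 -22.274  53.306] turn [-0.782 -0.003  0.004] |d|cm 57.9 deg 44.8
1
t 6.30 pos [466.298 279.325 180.542] F [ 0.386  0.85  -0.114] w 43.8
shift cm [ -3.885 -22.274  53.306] turn [-2.353 -0.006  0.001] |d|cm 57.9 deg 134.8
2
t 6.30 pos [466.298 279.325 180.542] F [ 0.386  0.85  -0.114] w 43.8
shift cm [ -3.885 -22.274  53.306] turn [2.359 0.005 0.003] |d|cm 57.9 deg 135.2
3
t 6.30 pos [466.298 279.325 180.542] F [ 0.386  0.85  -0.114] w 43.8
shift cm [ -3.885 -22.274  53.306] turn [0.789 0.001 0.005] |d|cm 57.9 deg 45.2
[0.517 0.381 1.85  0.002 0.914 1.668]
```

>>> servo_tool(
  plan=[
    [[-3.9,-22.3,53.3,-0.782,0,0,5],[-3.9,-22.3,53.3,-0.782,0,0,5],[-3.9,-22.3,53.3,-0.782,0,0,5],[-3.9,-22.3,53.3,-0.782,0,0,5],[-3.9,-22.3,53.3,-0.782,0,0,5],[-3.9,-22.3,53.3,-0.782,0,0,5],[-3.9,-22.3,53.3,-0.782,0,0,5],[-3.9,-22.3,53.3,-0.782,0,0,5]],
  ],
)

```text
t: 6.97
ee_pos: [474.2, -27.0, 200.4]
orientation: [0.285, 1.555, -0.286]
ft_force: [0.3, -0.2, 0.0]
width: 50.4
```

```bash
cat > g2.py <<'E'
from h import *
import sys
r=toolR([0,0,-1],[np.cos(.37),-np.sin(.37),0]);go([479.7,-298.2,float(sys.argv[1])],r)
E
python3 g2.py 215
python3 - <<'E'
from h import *
b=snap("top",f"pics/top6.png");a=snap("side",f"pics/side6.png")
cv2.imwrite("pics/s6.png",np.hstack([cv2.resize(x,(400,400),interpolation=2) for x in(a[290:410,170:310],b[200:310,120:240])]))
E
```

```text
t 6.97 pos [474.156 -26.982 200.366] F [ 0.268 -0.165  0.036] w 50.4
shift cm [ -1.461 -25.149  10.169] turn [ 0.006 -0.003  0.001] |d|cm 27.2 deg 0.4
```

View pics/s6.png

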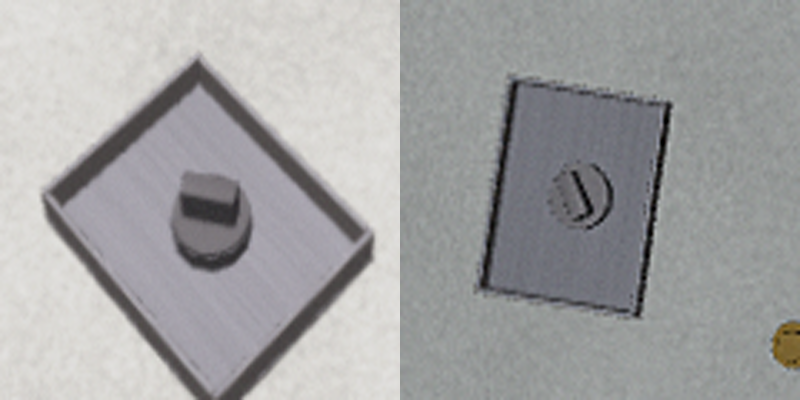

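Run:
```python
from h import *
def enh(n,x,y,w,h,s):
    im=cv2.imread(f"pics/{n}6.png")[y:y+h,x:x+w]
    return cv2.resize(im,None,fx=s,fy=s,interpolation=cv2.INTER_CUBIC)
cv2.imwrite("pics/c6.png",np.hstack([enh("side",255,185,36,36,11),enh("top",250,185,36,36,11)]))
```

```text
(no output)
```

View pics/c6.png

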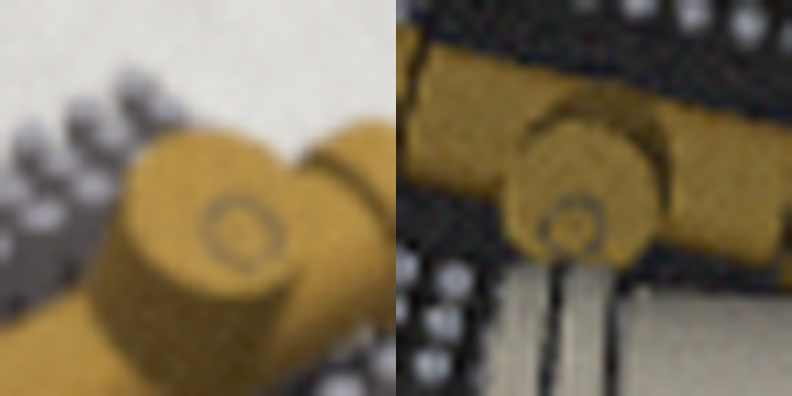

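>>> servo_tool(
  plan=[
    [[-1.4,-25.1,10.1,0,0,0,5],[-1.4,-25.1,10.1,0,0,0,5],[-1.4,-25.1,10.1,0,0,0,5],[-1.4,-25.1,10.1,0,0,0,5],[-1.4,-25.1,10.1,0,0,0,5],[-1.4,-25.1,10.1,0,0,0,5],[-1.4,-25.1,10.1,0,0,0,5],[-1.4,-25.1,10.1,0,0,0,5]],
  ],
)

```text
t: 7.73
ee_pos: [478.6, -299.5, 214.4]
orientation: [0.292, 1.552, -0.295]
ft_force: [0.5, 0.8, -0.0]
width: 49.7
```

```bash
python3 g2.py 115
```

```text
t 7.73 pos [ 478.575 -299.499  214.409] F [ 0.458  0.768 -0.006] w 49.7
shift cm [9.941 0.183 0.067] turn [-0.004 -0.001  0.002] |d|cm 9.9 deg 0.2
```

>>> servo_tool(
  plan=[
    [[3,0.1,0.1,0,0,0,5],[6,0.1,0.1,0,0,0,5],[8,0.1,0.1,0,0,0,5],[9.5,0.1,0.1,0,0,0,5],[9.8,0.1,0.1,0,0,0,5],[9.8,0.1,0.1,0,0,0,5]],
  ],
)

```text
t: 8.23
ee_pos: [478.5, -293.7, 115.2]
orientation: [0.29, 1.557, -0.289]
ft_force: [-0.2, 0.3, 0.1]
width: 50.1
```

```bash
python3 g2.py 115
python3 - <<'E'
from h import *
b=snap("top",f"pics/top7.png");a=snap("side",f"pics/side7.png")
cv2.imwrite("pics/s7.png",np.hstack([cv2.resize(x,(400,400),interpolation=2) for x in(a[110:210,330:430],b[190:290,345:445])]))
us=np.array([255+242/11-.45,185+230/11-.45]);ut=np.array([250+177/11-.45,185+227/11-.45])
print(tri(us,ut), VO+RV.apply([-6,0,50]))
E
```

```text
t 8.23 pos [ 478.533 -293.664  115.194] F [-0.208  0.295  0.06 ] w 50.1
shift cm [ 0.018 -0.381  0.273] turn [ 0.001 -0.006  0.   ] |d|cm 0.5 deg 0.3
(array([574.467,  28.637, 126.545]), np.float64(0.1287827274684013)) [574.279  28.335 126.911]
```

View pics/s7.png

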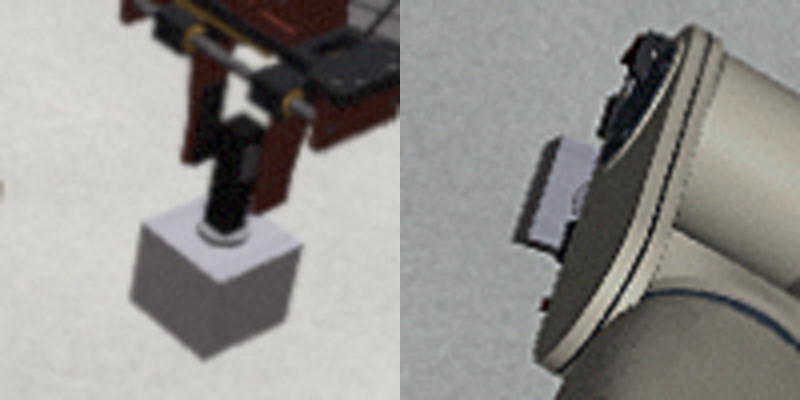

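>>> servo_tool(
  plan=[
    [[0,-0.4,0.3,0,0,0,5],[0,-0.4,0.3,0,0,0,5],[0,-0.4,0.3,0,0,0,1.5],[0,-0.4,0.3,0,0,0,1.5],[0,-0.4,0.3,0,0,0,1.5],[0,-0.4,0.3,0,0,0,1.5],[0,-0.4,0.3,0,0,0,1.5],[0,-0.4,0.3,0,0,0,1.5]],
  ],
)

```text
t: 9.0
ee_pos: [480.3, -300.3, 116.4]
orientation: [0.29, 1.554, -0.291]
ft_force: [-0.7, -0.0, 1.1]
width: 19.8
```

```bash
python3 g2.py 115
```

```text
t 9.00 pos [ 480.302 -300.329  116.356] F [-0.674 -0.037  1.055] w 19.8
shift cm [ 0.136  0.177 -0.133] turn [-0.    -0.003  0.001] |d|cm 0.3 deg 0.2
```

>>> servo_tool(
  plan=[
    [[-1,0,0,0,0,0,1.5],[-3,0,0,0,0,0,1.5],[-6,0,0,0,0,0,1.5],[-9.5,0,0,0,0,0,1.5],[-13,0,0,0,0,0,1.5],[-16,0,0,0,0,0,1.5],[-16,0,0,0,0,0,1.5],[-16,0,0,0,0,0,1.5]],
  ],
)

```text
t: 9.67
ee_pos: [481.5, -300.7, 278.7]
orientation: [0.288, 1.55, -0.292]
ft_force: [-0.4, 0.7, -1.2]
width: 20.1
```

```bash
cat > g3.py <<'E'
from h import *
import sys
S=np.array([574.4,28.5,126.7]); L=102.4
z=R.from_euler('z',float(sys.argv[2]) if len(sys.argv)>2 else -.37).apply([1,0,0])
r=toolR(-N,z); go(S+N*(L+float(sys.argv[1])),r)
o=ctrl.get_obs();q=R.from_rotvec(o["orientation"]);t=o["ee_pos"]+q.apply([L,0,0])
print("tip rel spot in valve axes",RV.inv().apply(t-S),"axis err",RV.inv().apply(q.apply([-1,0,0])),"F valve",RV.inv().apply(o["ft_force"]),o["qpos"])
E
python3 g3.py 70
python3 - <<'E'
from h import *
b=snap("top",f"pics/top8.png");a=snap("side",f"pics/side8.png")
cv2.imwrite("pics/s8.png",np.hstack([cv2.resize(x,(400,400),interpolation=2) for x in(a[70:210,310:450],b[170:310,325:465])]))
E
```

```text
t 9.67 pos [ 481.548 -300.713  278.691] F [-0.396  0.71  -1.217] w 20.1
shift cm [-1.082 33.394 -9.123] turn [ 0.007 -0.346  0.042] |d|cm 34.6 deg 20.0
tip rel spot in valve axes [  12.026 -342.251   48.403] axis err [0.342 0.002 0.94 ] F valve [-0.948  0.585 -0.95 ] [-0.578  0.292  1.721 -0.002  1.127 -0.207]
```

View pics/s8.png

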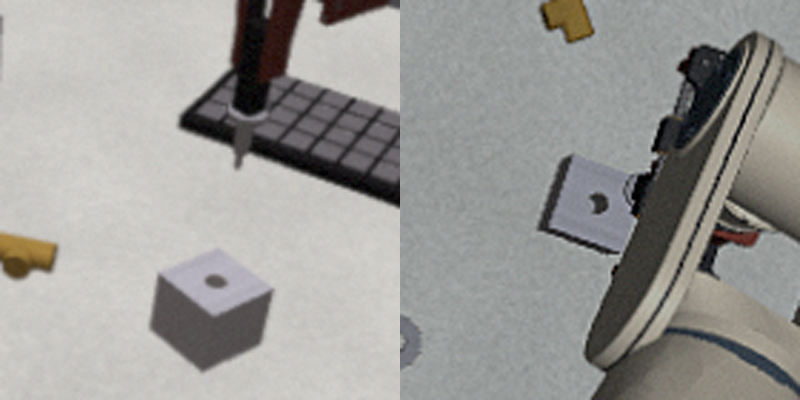

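>>> servo_tool(
  plan=[
    [[-1.1,33.4,-9.1,0,-0.346,0.04,1.5],[-1.1,33.4,-9.1,0,-0.346,0.04,1.5],[-1.1,33.4,-9.1,0,-0.346,0.04,1.5],[-1.1,33.4,-9.1,0,-0.346,0.04,1.5],[-1.1,33.4,-9.1,0,-0.346,0.04,1.5],[-1.1,33.4,-9.1,0,-0.346,0.04,1.5],[-1.1,33.4,-9.1,0,-0.346,0.04,1.5],[-1.1,33.4,-9.1,0,-0.346,0.04,1.5]],
  ],
)

```text
t: 10.43
ee_pos: [514.0, 32.9, 285.1]
orientation: [0.255, 1.209, -0.294]
ft_force: [0.8, -1.2, -1.8]
width: 19.9
```

```bash
python3 g3.py 25
```

```text
t 10.43 pos [513.955  32.898 285.06 ] F [ 0.785 -1.161 -1.83 ] w 19.9
shift cm [4.176 1.141 0.069] turn [ 0.007 -0.007  0.002] |d|cm 4.3 deg 0.6
tip rel spot in valve axes [ -2.397 -11.313  66.783] axis err [0.007 0.001 1.   ] F valve [ 0.365 -0.921 -2.081] [ 0.111  0.074  2.023 -0.184  0.733  0.598]
```

>>> servo_tool(
  plan=[
    [[2,0.8,0,0,-0.007,0,1.5],[4.1,0.8,0,0,-0.007,0,1.5],[4.1,0.8,0,0,-0.007,0,1.5],[4.1,0.8,0,0,-0.007,0,1.5],[4.1,0.8,0,0,-0.007,0,1.5]],
  ],
)

```text
t: 10.85
ee_pos: [531.1, 34.5, 247.9]
orientation: [0.254, 1.201, -0.295]
ft_force: [-0.5, 0.4, -1.5]
width: 19.7
```

```bash
python3 g3.py 10
python3 - <<'E'
from h import *
b=snap("top",f"pics/top9.png");a=snap("side",f"pics/side9.png")
cv2.imwrite("pics/s9.png",np.hstack([cv2.resize(x,(400,400),interpolation=2) for x in(a[150:230,230:310],b[160:240,230:310])]))
E
```

```text
t 10.85 pos [531.059  34.527 247.915] F [-0.473  0.393 -1.452] w 19.7
shift cm [ 1.635  0.518 -0.135] turn [0.007 0.001 0.001] |d|cm 1.7 deg 0.4
tip rel spot in valve axes [ 0.808 -5.411 26.362] axis err [-0.     0.001  1.   ] F valve [-1.022  0.259 -1.173] [ 0.113  0.153  2.033 -0.213  0.638  0.634]
```

View pics/s9.png

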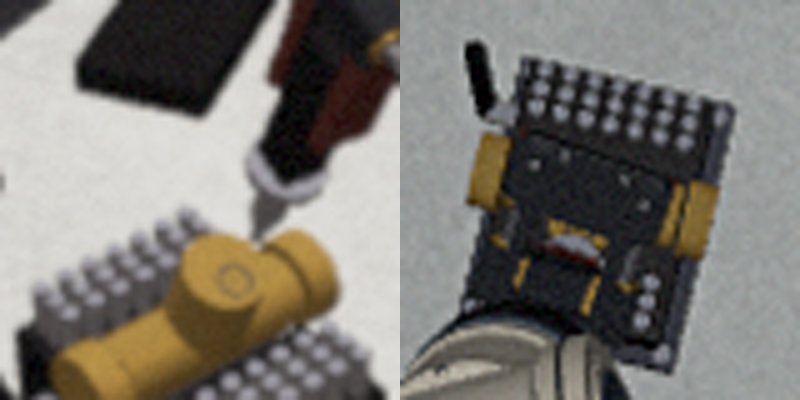

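Run:
```python
from h import *
o=ctrl.get_obs();q=R.from_rotvec(o["orientation"])
for L in(102.4,88.4,54.4,48.4): 
    P=o["ee_pos"]+q.apply([L,0,0]);p=proj("side",P)[0];print(L,p,"crop",(p-[250,165]+.5)*14)
a=cv2.imread("pics/side9.png")[165:205,250:305]
a=np.clip(a.astype(float)*1.2,0,255).astype(np.uint8)
cv2.imwrite("pics/c9.png",cv2.resize(a,None,fx=14,fy=14,interpolation=2))
```

```text
102.4 [281.211 196.185] crop [443.948 443.587]
88.4 [282.927 192.308] crop [467.975 389.318]
54.4 [287.28  182.476] crop [528.917 251.67 ]
48.4 [288.076 180.677] crop [540.069 226.479]
```

View pics/c9.png

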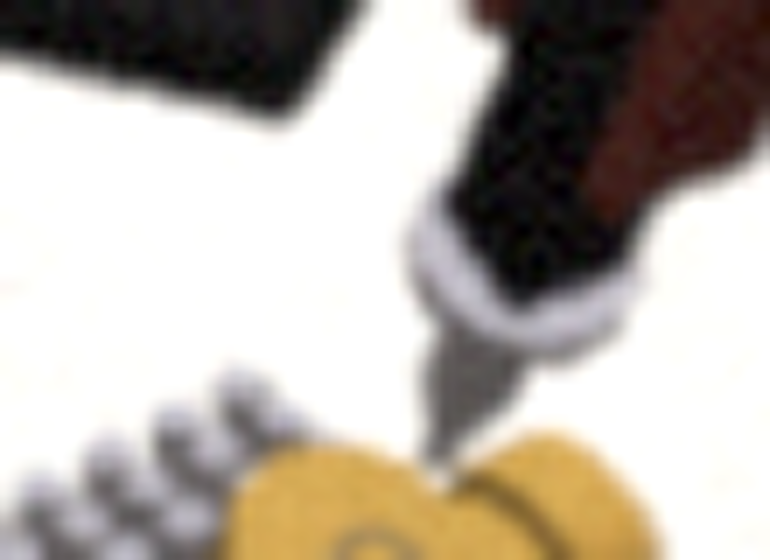

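>>> servo_tool(
  plan=[
    [[0.3,0.5,-0.1,0.007,0,0,1.5],[0.7,0.5,-0.1,0.007,0,0,1.5],[1.2,0.5,-0.1,0.007,0,0,1.5],[1.2,0.5,-0.1,0.007,0,0,1.5],[1.2,0.5,-0.1,0.007,0,0,1.5]],
  ],
)

```text
t: 11.37
ee_pos: [536.4, 38.8, 236.6]
orientation: [0.26, 1.199, -0.298]
ft_force: [0.1, -0.4, -1.3]
width: 19.8
```

```bash
cat > look.py <<'E'
from h import *
import sys
k=sys.argv[1];a=snap("side",f"pics/side{k}.png")
S=np.array([574.4,28.5,126.7])
o=ctrl.get_obs();q=R.from_rotvec(o["orientation"])
for L in(102.4,48.4):
    p=proj("side",o["ee_pos"]+q.apply([L,0,0]))[0];print(L,"crop",(p-[250,165]+.5)*14)
print("spot",(proj("side",S)[0]-[250,165]+.5)*14)
for d in np.eye(3)*10: print("10mm valve axis",(proj("side",S+RV.apply(d))[0]-proj("side",S)[0])*14)
a=np.clip(a[165:205,250:305].astype(float)*1.2,0,255).astype(np.uint8)
cv2.imwrite(f"pics/c{k}.png",cv2.resize(a,None,fx=14,fy=14,interpolation=2))
E
python3 g3.py 6; python3 look.py 10;python3 g3.py 6
```

```text
t 11.37 pos [536.437  38.829 236.609] F [ 0.086 -0.397 -1.272] w 19.8
shift cm [ 0.834 -0.034 -0.071] turn [0.    0.002 0.   ] |d|cm 0.8 deg 0.1
tip rel spot in valve axes [ 0.902  0.19  14.336] axis err [-0.002  0.001  1.   ] F valve [-0.263 -0.362 -1.258] [ 0.121  0.18   2.033 -0.225  0.613  0.662]
102.4 crop [396.613 513.752]
48.4 crop [489.371 301.663]
spot [379.203 572.205]
10mm valve axis [-42.092 -51.882]
10mm valve axis [-54.173  30.114]
10mm valve axis [ 16.089 -36.872]
t 11.42 pos [536.517  38.871 236.802] F [-0.368 -0.275 -1.431] w 19.8
shift cm [ 0.849 -0.042 -0.083] turn [0.    0.002 0.   ] |d|cm 0.9 deg 0.1
tip rel spot in valve axes [ 1.065  0.265 14.494] axis err [-0.002  0.001  1.   ] F valve [-0.759 -0.36  -1.246] [ 0.121  0.179  2.033 -0.225  0.613  0.662]
```

View pics/c10.png

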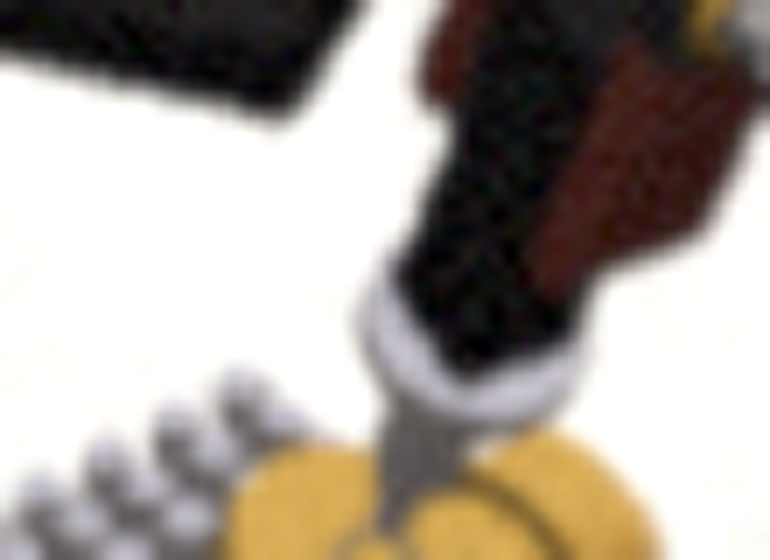

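>>> servo_tool(
  plan=[
    [[0.3,-0.06,-0.08,0,0,0,1.5],[0.6,-0.06,-0.08,0,0,0,1.5],[0.6,-0.06,-0.08,0,0,0,1.5],[0.6,-0.06,-0.08,0,0,0,1.5],[0.6,-0.06,-0.08,0,0,0,1.5]],
  ],
)

```text
t: 11.83
ee_pos: [537.7, 38.2, 231.1]
orientation: [0.26, 1.198, -0.298]
ft_force: [-0.2, 0.3, -1.2]
width: 20.0
```

```bash
sed -i 's/165:205/175:215/;s/\[250,165\]/[250,175]/g' look.py
python3 g3.py 0; python3 look.py 11;python3 g3.py 0
```

```text
t 11.83 pos [537.708  38.158 231.056] F [-0.247  0.336 -1.249] w 20.0
shift cm [ 0.864  0.004 -0.017] turn [0.    0.002 0.   ] |d|cm 0.9 deg 0.1
tip rel spot in valve axes [ 0.385 -0.101  8.64 ] axis err [-0.002  0.     1.   ] F valve [-0.733  0.262 -1.062] [ 0.119  0.19   2.036 -0.229  0.599  0.664]
102.4 crop [391.553 397.597]
48.4 crop [483.765 187.929]
spot [379.203 432.205]
10mm valve axis [-42.092 -51.882]
10mm valve axis [-54.173  30.114]
10mm valve axis [ 16.089 -36.872]
t 11.88 pos [537.757  38.174 231.121] F [ 0.144 -0.672 -1.728] w 20.0
shift cm [ 0.869  0.001 -0.023] turn [0.    0.003 0.   ] |d|cm 0.9 deg 0.1
tip rel spot in valve axes [ 0.462 -0.066  8.686] axis err [-0.003  0.     1.   ] F valve [-0.3   -0.612 -1.73 ] [ 0.119  0.19   2.036 -0.228  0.599  0.664]
```

View pics/c11.png

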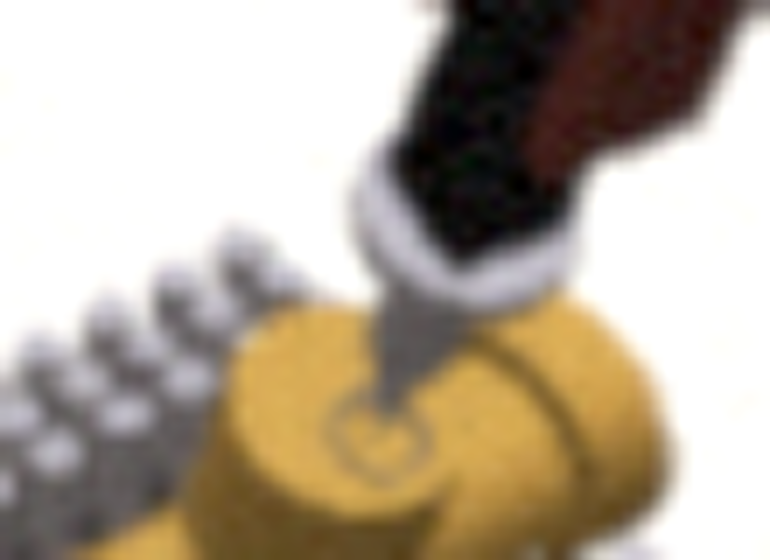

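>>> servo_tool(
  plan=[
    [[0.2,0,-0.02,0,0,0,1.5],[0.4,0,-0.02,0,0,0,1.5],[0.4,0,-0.02,0,0,0,1.5],[0.4,0,-0.02,0,0,0,1.5]],
  ],
)

```text
t: 12.22
ee_pos: [538.8, 37.9, 227.1]
orientation: [0.26, 1.199, -0.298]
ft_force: [-0.7, 0.4, -1.8]
width: 19.7
```

```bash
python3 g3.py 0; python3 look.py 12|head -2;python3 g3.py 0
```

```text
t 12.22 pos [538.811  37.886 227.093] F [-0.671  0.415 -1.833] w 19.7
shift cm [0.453 0.006 0.013] turn [0.    0.002 0.   ] |d|cm 0.5 deg 0.1
tip rel spot in valve axes [ 0.072 -0.086  4.528] axis err [-0.002  0.     1.   ] F valve [-1.338  0.229 -1.463] [ 0.118  0.198  2.037 -0.231  0.59   0.667]
102.4 crop [386.383 414.354]
48.4 crop [477.916 206.227]
t 12.27 pos [538.847  37.878 227.174] F [-0.151  0.243 -0.775] w 19.8
shift cm [0.459 0.005 0.007] turn [0.    0.002 0.   ] |d|cm 0.5 deg 0.1
tip rel spot in valve axes [ 0.145 -0.082  4.591] axis err [-0.002  0.     1.   ] F valve [-0.461  0.196 -0.657] [ 0.118  0.198  2.037 -0.231  0.59   0.667]
```

View pics/c12.png

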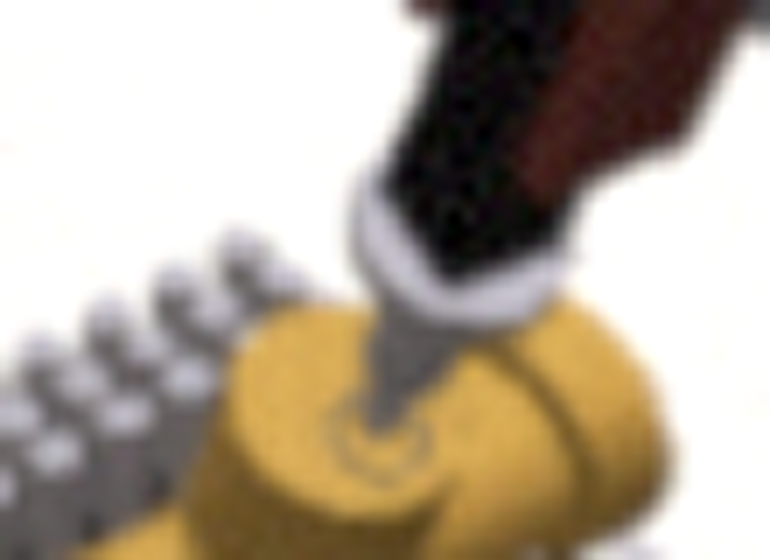

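>>> servo_tool(
  plan=[
    [[0.1,0,0,0,0,0,1.5],[0.2,0,0,0,0,0,1.5],[0.2,0,0,0,0,0,1.5],[0.2,0,0,0,0,0,1.5]],
  ],
)

```text
t: 12.6
ee_pos: [539.5, 37.7, 225.3]
orientation: [0.26, 1.198, -0.298]
ft_force: [0.1, 0.1, -1.0]
width: 19.7
```

```bash
cat > favg.py <<'E'
from h import *
f=[];p=[]
S=np.array([574.4,28.5,126.7])
for i in range(8):
    o=ctrl.get_obs();q=R.from_rotvec(o["orientation"]);f.append(RV.inv().apply(o["ft_force"]));p.append(RV.inv().apply(o["ee_pos"]+q.apply([102.4,0,0])-S));a=ctrl.get_image("side")
f=np.array(f);print("t",o["t"],"F valve",f.mean(0),"sd",f.std(0),"tip",np.mean(p,0),o["width"],"axis",RV.inv().apply(q.apply([-1,0,0])))
a=a[:,:,::-1].copy();a=np.clip(a[175:215,250:305].astype(float)*1.2,0,255).astype(np.uint8)
cv2.imwrite("pics/cf%d.png"%(o["t"]*100),cv2.resize(a,None,fx=14,fy=14,interpolation=2))
E
python3 favg.py
```

```text
t 12.95 F valve [-0.547  0.03  -1.2  ] sd [0.355 0.448 0.521] tip [ 0.244 -0.043  2.681] 20.23351778936629 axis [-0.003  0.     1.   ]
```

Still free (−1.2 N is the gauge's weight). Advance more.

>>> servo_tool(
  plan=[
    [[0.1,0,0,0,0,0,1.5],[0.2,0,0,0,0,0,1.5],[0.2,0,0,0,0,0,1.5],[0.2,0,0,0,0,0,1.5]],
  ],
)

```text
t: 13.33
ee_pos: [540.2, 37.5, 223.4]
orientation: [0.26, 1.198, -0.298]
ft_force: [0.5, 0.7, -1.3]
width: 19.7
```

```bash
python3 favg.py
```

```text
t 13.6833 F valve [-0.325 -0.069 -1.18 ] sd [0.672 0.649 0.211] tip [ 0.229 -0.052  0.662] 19.61277859814386 axis [-0.002  0.     1.   ]
```

>>> servo_tool(
  plan=[
    [[0.1,0,0,0,0,0,1.5],[0.2,0,0,0,0,0,1.5],[0.2,0,0,0,0,0,1.5],[0.2,0,0,0,0,0,1.5]],
  ],
)

```text
t: 14.07
ee_pos: [541.0, 37.4, 221.7]
orientation: [0.26, 1.198, -0.298]
ft_force: [-0.1, 1.2, 0.3]
width: 19.7
```

```bash
python3 favg.py; ls pics|grep cf
```

```text
t 14.4167 F valve [-0.325  0.185  0.069] sd [0.543 0.467 0.506] tip [ 0.363 -0.003 -1.271] 19.912005784169697 axis [-0.003  0.     1.   ]
cf1295.png
cf1368.png
cf1441.png
```

View pics/cf1441.png

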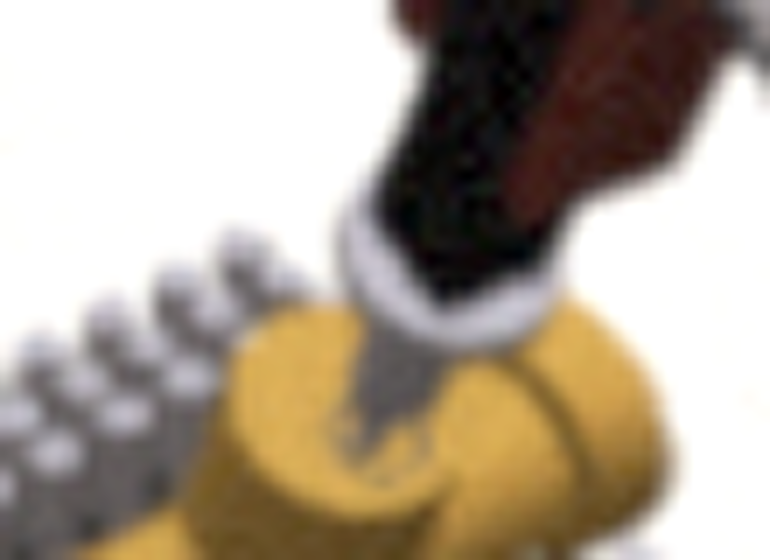

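>>> servo_tool(
  plan=[
    [[-0.2,0,0,0,0,0,1.5],[-0.4,0,0,0,0,0,1.5],[-0.4,-0.23,0.06,0,0,0,1.5],[-0.4,-0.23,0.06,0,0,0,1.5],[-0.2,-0.23,0.06,0,0,0,1.5],[0,-0.23,0.06,0,0,0,1.5],[0,-0.23,0.06,0,0,0,1.5]],
  ],
)

```text
t: 15.05
ee_pos: [540.7, 34.9, 221.5]
orientation: [0.26, 1.198, -0.298]
ft_force: [-0.3, -0.6, 0.0]
width: 20.1
```

```bash
python3 favg.py; ls -t pics|head -1
```

```text
t 15.4 F valve [-0.119 -0.287  0.417] sd [0.409 0.556 0.317] tip [ 0.621 -2.418 -1.392] 19.59273504790036 axis [-0.003  0.     1.   ]
cf1540.png
```

View pics/cf1540.png

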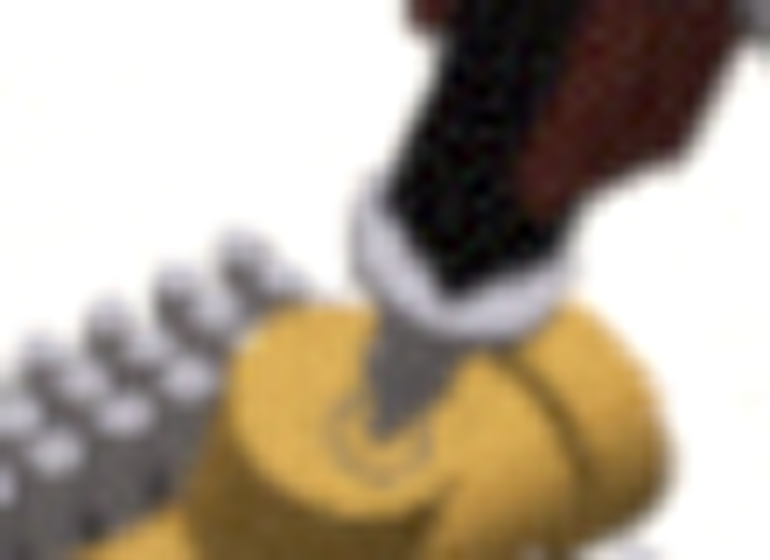

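>>> servo_tool(
  plan=[
    [[0.1,0,0,0,0,0,1.5],[0.2,0,0,0,0,0,1.5],[0.3,0,0,0,0,0,1.5],[0.4,0,0,0,0,0,1.5],[0.45,0,0,0,0,0,1.5],[0.45,0,0,0,0,0,1.5],[0.45,0,0,0,0,0,1.5]],
  ],
)

```text
t: 16.03
ee_pos: [542.1, 34.6, 217.6]
orientation: [0.26, 1.198, -0.298]
ft_force: [-0.1, -0.4, 0.6]
width: 20.2
```

```bash
python3 favg.py;python3 favg.py; ls -t pics|head -1
```

```text
t 16.3833 F valve [ 0.188 -0.39   1.555] sd [0.369 0.284 0.503] tip [ 0.642 -2.394 -5.783] 20.150084069364617 axis [-0.003  0.     1.   ]
t 16.7833 F valve [ 0.091 -0.369  1.696] sd [0.509 0.396 0.497] tip [ 0.635 -2.382 -5.794] 19.962690954216942 axis [-0.003  0.     1.   ]
cf1678.png
```

>>> servo_tool(
  plan=[
    [[0.06,0,0,0,0,0,1.5],[0.06,0,0,0,0,0,1.5],[0.06,0,0,0,0,0,1.5],[0.06,0,0,0,0,0,1.5]],
  ],
)

```text
t: 17.17
ee_pos: [542.3, 34.6, 217.0]
orientation: [0.26, 1.198, -0.298]
ft_force: [-0.3, -0.1, 0.9]
width: 19.6
```

```bash
python3 favg.py;python3 favg.py; python3 favg.py;n=$(ls -t pics|head -1); cp pics/$n pics/final.png
python3 - <<'E'
from h import *
a=snap("side","pics/sidef.png");snap("top","pics/topf.png")
E
```

```text
t 17.5167 F valve [ 0.171 -0.416  1.682] sd [0.371 0.497 0.58 ] tip [ 0.616 -2.393 -6.409] 19.769549412537916 axis [-0.003  0.     1.   ]
t 17.9167 F valve [ 0.235 -0.81   1.75 ] sd [0.508 0.583 0.686] tip [ 0.602 -2.403 -6.411] 19.82208288448436 axis [-0.003  0.     1.   ]
t 18.3167 F valve [ 0.141 -0.632  1.914] sd [0.529 0.326 0.654] tip [ 0.612 -2.405 -6.416] 19.967336148989787 axis [-0.003  0.     1.   ]
```

View pics/final.png

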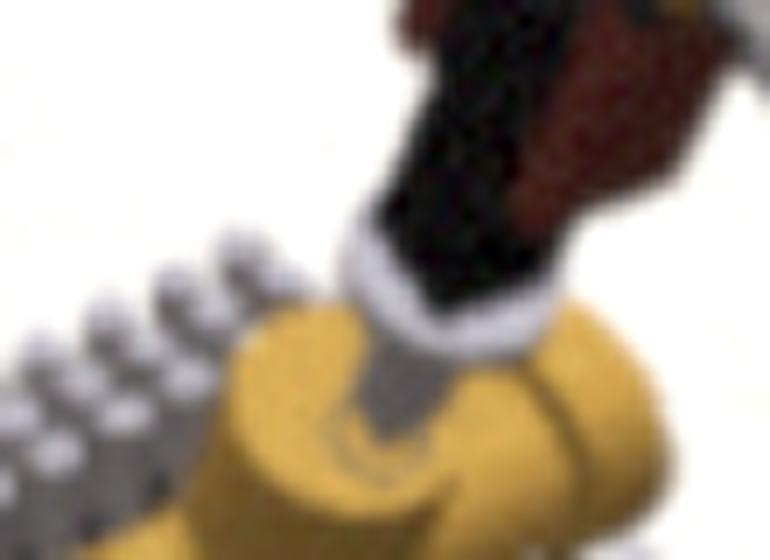

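View pics/sidef.png

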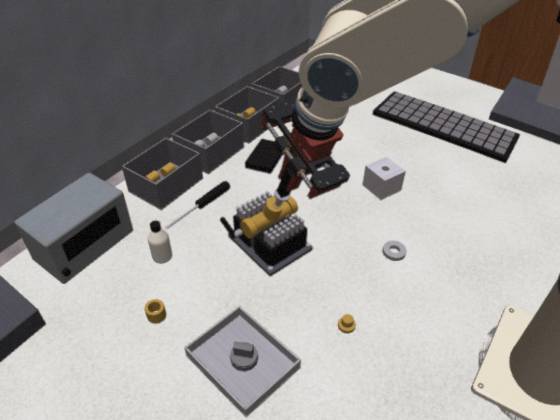

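```bash
python3 -c "
from workcell import ctrl
print(ctrl.close_job())"
```

```text
the job is handed in; nothing more can be done
None
```

The job is done and handed in at about 18.4 s of the 56 s allowed. The dust cap is in the steel tray. The gripper holds the gauge on the boss's face with its tip inside the marked ring. The hand-in gave no verdict.

- **Cap:** I took it off along the boss axis and set it down upright near the middle of the tray. The last side picture shows it there.
- **Tip position:** At first contact the side picture showed the tip about 3 mm off-centre. I backed off, shifted it and pressed again; the last picture shows the tip within about 1 mm of the ring's centre.
- **Depth:** The contact force is about 3.0 N above the free reading, which means roughly 6 mm of the 12 mm travel. The individual readings scatter by about 0.6 N, so I averaged them. The distance moved since contact puts it at about 5 to 6 mm.
- **Squareness:** The tool axis is within about 0.2° of the face normal. That normal comes from the stated 20° lean and my measured fixture angle. A rough check of the gauge's own angle in the side picture differed by about 1°, which is within my reading error.
- **Disagreements:** The arm's own position puts the tip 2.4 mm from the ring's centre, because the gauge sits about 2 mm off-centre in the jaws; I went by the picture. The picture also showed the tip 3 to 6 mm further down the axis than the arm's position implied, and I did not resolve why. I set the depth by force instead.
- **Not checked from above:** The arm hid the tip from the top camera, so the final tip check uses one view only.
- **Other things on the bench:** They look undisturbed in the last side picture. The arm now covers the tee's spot; I last saw it in place just after lifting the gauge.

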